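Lock the push-and-turn cap on the supplement jar

ROBOT

A 6-joint arm with a two-finger parallel gripper is mounted at the origin on the work surface. World frame = base frame: x ahead of the robot, y to its left, z up, the work surface at z = 0. Lengths are in m, angles in rad, forces in N, time in s.
With the tool pointing down it reaches from about 0.35 to 0.85 m from the base axis. Payload 8.1 kg.
Tool frame: the origin (TCP) lies between the finger pads; the fingertips stand 14 mm ahead of it and the grasp point (between the pads) lies 5 mm behind it; z points along the fingers, y is the direction in which the jaws open and shut (so a half turn about z gives the same grasp; the last joint's range is limited). The gripper opens to 93 mm and grips with 3 to 60 N. Pads are 15 mm wide; open, the fingers measure 128 mm over their backs; the gripper's body (75 mm by 188 mm) begins 65 mm behind the grasp point.
Start: joints at [-1.371, 0.13, 1.488, -0, 1.523, -0.085], TCP at [0.169, -0.576, 0.233] pointing down, gripper open.
Joint ranges: [-2.96, 2.96], [-0.89, 2.26], [0.02, 2.5], [-1.34, 4.48], [0, 2.73], [-2.66, 2.66]. Speed limits (rad/s): [2.39, 2.39, 2.79, 3.14, 3.14, 3.14].

INTERFACE

Orientations are given as a rotation vector (axis times angle).
In Python, from plant import robot gives the robot as it stands.
- The arm moves only by the tool step_arm, never from a script. Its argument "targets" is a list of rows, each an object of numbers: "tx", "ty", "tz": the shift along the tool's x, y, z in mm; "ax", "ay", "az": the turn, a rotation vector about the tool's x, y, z in rad; "grip": the closure in counts, from 0 (fully open) to 255 (shut). In form: [{"tx": .., "ty": .., "tz": .., "ax": .., "ay": .., "az": .., "grip": ..}, ...]. A call has 1 to 20 rows; each row shifts and turns the commanded pose from where the row before left it, along the tool's axes as they then stand; what a row does not reach is not made up. A row lasts 1/10 s, in which the tool goes at most 50 mm and 8.59 degrees, less where a joint would pass 70% of its speed; a pose out of reach is approached as far as the arm can. A call with a gripper value outside its range is refused whole. The fingers move at their own pace and stop on an object; "squeeze" is the grip in N (left out, the last holds). Time passes only in rows, so rows that do not move let the fingers close. It gives the time, the measured TCP pose, the force and the opening at its end, in the units of the state.
- robot.read_state(): the state, without advancing time (a new reading comes with each control period).
- robot.read_camera(name): name is "scene" or "top" or "wrist"; returns a dict with "frame" (420x560x3 uint8, blue, green, red), "fx", "fy", "cx", "cy" (pixels), "R" (3x3) and "t" (3): a world point X has camera coordinates R X + t. Camera axes: x right, y down, z forward; pixel columns grow to the right and rows downward; lengths in m; the calibration is good to about 2 mm. The wrist camera is an equidistant fisheye: a pixel r from the principal point sees the ray r / f radians off the axis. A picture is of the moment at which its call begins. There is no depth.
- robot.close_job(): hands the job in, once; it reports no verdict.
The state is a dict: "t": time; "q": joint angles; "dq": joint speeds; "joint_torque": joint torques, N m; "tool_pos": TCP position; "orientation": TCP orientation; "force": force on the tool from outside, world axes, zero at the start; "wrist_torque": the same for the moment, N m; "opening": finger opening in m.
Only numpy, scipy, OpenCV 4.12 (cv2) and the standard library are available. Lean on these libraries where they do the work, as an engineer would, in place of code of your own. Each camera call takes 0.05 s, during which the arm holds its last target.

TASK

Put the loose white winged cap back on the amber supplement jar and lock it: find where its inner lugs drop through the notches of the jar's collar, press it down against the springy seal and, still pressing, turn it clockwise (seen from above) until the lugs come up against their stop, then let go so that the cap springs up a little and stays locked. Be gentle: never push or twist the cap against the jar with more than 60 N, and leave the vitamin bottle, the mug and the phone where they are.

Things in the scene. Friction and masses are not known exactly. Their poses are not given: they have to be found in the camera images.
- cap_wing (a point): Centre of the grip wing on top of the loose white plastic cap (60 g, 61 mm high, lying open side down). The wing is a straight upright bar 54 mm long (along x), 14 mm thick (along y), 28.5 mm high, on the flat top of a round ribbed skirt 62 mm across and 32.5 mm high. This point is half-way up the wing, 46.5 mm above the skirt's rim. z up. The cap is the same turned half round.
- cap_rim (a point): Centre of the cap's open underside, at the height of the skirt's rim. Bore 56 mm, its ceiling 28.5 mm above the rim. Two inner lugs point inward below the two ends of the wing (at +x and -x): 8 mm wide, reaching from 28 to 21 mm from the axis, 5 to 10 mm above the rim.
- jar_mouth (a point): Centre of the neck's top face, 110 mm above the desk, of the amber jar, fixed in a square steel holder (96 x 96 x 22 mm). Body 72 mm across up to 76 mm high, then a neck 38 mm across, bevelled to 30 mm over its top 8 mm. z up. A black seal disc, 27 mm across, stands out of the neck on a spring, its top 12 mm above this point; it presses on the cap's ceiling with 0.8 N per mm pushed in and goes down flush.
- jar_collar (a point): On the jar's axis at the top of the fixed white collar round the neck: 52 mm across, 5 mm thick. Two opposite notches, 40 degrees wide, let the lugs through with some 10 degrees to spare each way. They face this point's +x and -x only roughly: up to 30 degrees off either way, which is not measured: see or feel it. With lugs on top of the collar the rim is 5 mm below this point; in the notches it sinks further.
- jar_lock (a point): On the jar's axis, 86 mm above the desk, where the rim's centre sits once locked. To turn, press the rim 2.5 to 4.5 mm below this point (8 to 10 N; then a hard end). Pressed, the cap turns clockwise from above under a 2 mm tooth to a hard stop about 64 degrees past the notches' centre; the lug pockets take the last 10 degrees. Anticlockwise it is blocked. Let go elsewhere it pops up or stays low.
- vitamin_center (a point): White vitamin bottle standing on the desk, 52 mm across, 110 mm high; point half-way up. To be left alone.
- mug_center (a point): White mug standing on the desk, 80 mm across, 90 mm high, its handle at +y; point half-way up on its axis. To be left alone.
- phone_center (a point): Black phone lying on the desk, 150 x 74 x 9 mm; point at its centre. To be left alone.
Things that resemble listed ones, but are neither listed nor needed, are in the scene too. What is shaped like the part that bears jar_mouth but yellow is not meant. What is shaped like the part that bears cap_wing but purple is not meant.

How it is judged:
On the way:
1. the cap is pressed down on the jar past its locked height, the lugs below the collar's tooth (z of cap_wing in the frame of jar_mouth below 0.0208 m and horizontal distance between cap_wing and jar_mouth below 0.006 m), for 0.2 s.
At the end, for the whole second after the job is handed in: the released cap rests level (within 3.4 degrees) and centred (within 5 mm) on the jar, held down by its lugs in the collar's pockets: the wing's centre 21.3 to 24.5 mm above the neck's top face, neither sprung up nor left low under the tooth (z of cap_wing in the frame of jar_mouth between 0.0213 and 0.0245 m and horizontal distance between cap_wing and jar_mouth below 0.005 m and angle between cap_wing's own z axis and vertical below 0.06 rad and linear speed of cap below 0.02 m/s); the robot touches nothing.
It fails at once if the cap is pushed or twisted against the jar with more than 60 N (contact force between cap and jar above 60 N).
It fails at once if the vitamin bottle, mug or phone is moved more than 25 mm (distance of any of vitamin_center, mug_center, phone_center from where it was at the start of the episode above 0.025 m).
It also fails if it takes over 72 s, if anything falls off the work surface, if the arm or the gripper's body presses on something with over 40 N, if the wrist force passes 120 N, or if a joint passes its speed limit or range.

## Working session

There is one attempt and no reset: what is moved stays moved. The work goes in short steps, Python scripts to look and compute and a tool call to move; the robot and the scene stay as the last step left them, time stands still between calls to the robot, and variables do not carry over. Pictures are saved under pics/ and viewed, and the job is handed in when it is done.

Besides the shell and the picture viewer there is one more tool, called after "Request:" in YAML: its name, and indented under it one key for each argument. step_arm: Moves the arm, as the interface text tells. Its arguments: {"type":"object","properties":{"targets":{"type":"array"},"squeeze":{"type":"number"}},"required":["targets"]}

```bash
mkdir -p pics && ls && cat > h.py <<'E'
import sys,numpy as np,cv2
sys.path.insert(0,'.')
from plant import robot
def snap(name,fn):
    c=robot.read_camera(name); cv2.imwrite('pics/'+fn+'.png',c['frame']); np.savez('pics/'+fn+'.npz',**{k:v for k,v in c.items()}); return c
def load(fn): return dict(np.load('pics/'+fn+'.npz'))
def ray(c,u,v,fish=False):
    R=np.array(c['R']);t=np.array(c['t'])
    x=(u-c['cx'])/c['fx'];y=(v-c['cy'])/c['fy']
    if fish:
        r=np.hypot(x,y); d=np.array([np.sin(r)*x/r,np.sin(r)*y/r,np.cos(r)]) if r>1e-9 else np.array([0,0,1.])
    else: d=np.array([x,y,1.])
    return -R.T@t, R.T@d
def onz(c,u,v,z,fish=False):
    o,d=ray(c,u,v,fish); return o+d*(z-o[2])/d[2]
def proj(c,X,fish=False):
    p=np.array(c['R'])@np.array(X)+np.array(c['t'])
    if fish:
        a=np.hypot(p[0],p[1]);th=np.arctan2(a,p[2]); return np.array([c['cx']+c['fx']*th*p[0]/a,c['cy']+c['fy']*th*p[1]/a])
    return np.array([c['cx']+c['fx']*p[0]/p[2],c['cy']+c['fy']*p[1]/p[2]])
E
python3 - <<'E'
from h import *
s=robot.read_state();print(s)
for n in ['scene','top','wrist']:
    c=snap(n,n+'0');print(n,c['fx'],c['fy'],c['cx'],c['cy'],np.round(c['R'],3).tolist(),c['t'])
E
```

```text
pics
{'t': 0.0, 'q': array([-1.37140307e+00,  1.31208740e-01,  1.48926522e+00,  5.79191627e-06,
        1.52302630e+00, -8.54265016e-02]), 'dq': array([ 0.00044521, -0.0010885 , -0.00081154, -0.00015346,  0.00136983,
        0.00092931]), 'joint_torque': array([-2.70712117e-03, -5.59845150e+01, -4.91765749e+01,  7.65643129e-02,
        3.55360564e-02, -1.29096138e-04]), 'tool_pos': array([ 0.16848878, -0.57528008,  0.23156675]), 'orientation': array([-3.10790431e+00, -4.45612341e-01,  1.61485910e-04]), 'force': array([0.25002793, 0.39366501, 0.17823246]), 'wrist_torque': array([ 0.01416107,  0.00648158, -0.06269577]), 'opening': 0.09299205683186908}
scene 399.43125203108735 399.43125203108735 271.9862937470898 210.5278922413203 [[-0.565, 0.825, 0.007], [0.658, 0.456, -0.599], [-0.497, -0.334, -0.801]] [ 0.28300878 -0.30276744  1.3622009 ]
top 387.62222137812915 387.62222137812915 284.1205390281891 210.31431098310148 [[0.026, -0.999, 0.02], [-0.987, -0.029, -0.158], [0.158, -0.016, -0.987]] [-0.02076883  0.52674111  1.08585942]
wrist 325.19226210127806 325.19226210127806 282.26244150247624 210.85322158537915 [[0.281, -0.96, -0.001], [-0.926, -0.272, 0.262], [-0.252, -0.072, -0.965]] [-0.59858612 -0.02968677  0.39081603]
```

View pics/scene0.png

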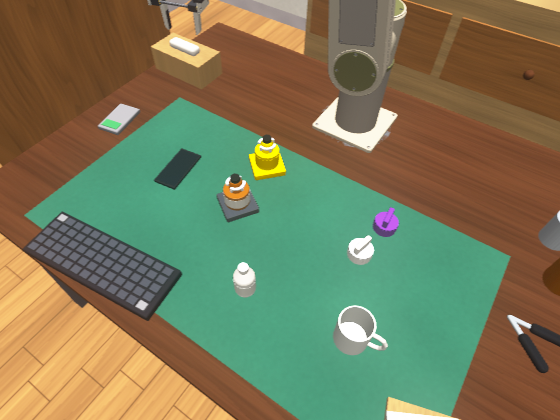

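View pics/top0.png

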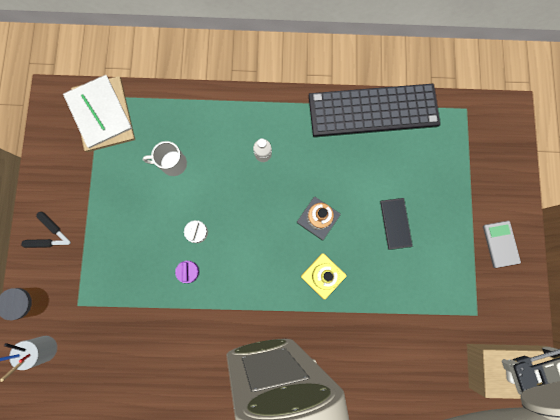

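View pics/wrist0.png

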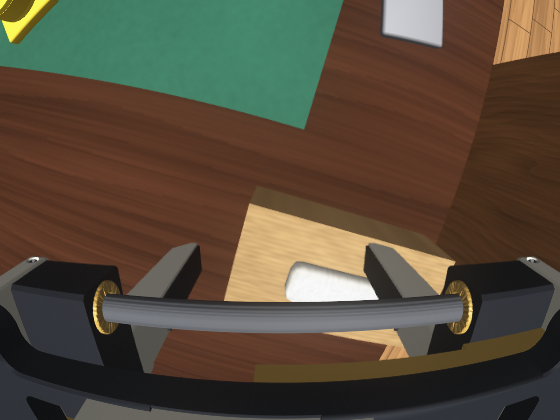

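The white cap is at top (195,231) / scene (361,251), and the purple look-alike at top (187,271) / scene (386,223). The amber jar in the dark steel holder is at top (320,214) / scene (237,195), and the yellow look-alike at top (324,275) / scene (267,157). I choose the white cap and the amber jar. Next are close crops and first positions.

```bash
python3 - <<'E'
from h import *
T=load('top0');S=load('scene0')
def crop(c,u,v,w=36,k=8): 
    f=c['frame'][v-w:v+w,u-w:u+w]; return cv2.resize(f,None,fx=390/(2*w),fy=390/(2*w),interpolation=cv2.INTER_CUBIC)
a=np.hstack([crop(T,195,231,24),crop(T,320,214,28)]);cv2.imwrite('pics/c1.png',a)
a=np.hstack([crop(S,361,251,24),crop(S,237,195,28)]);cv2.imwrite('pics/c2.png',a)
for n,u,v,z in [('cap top',195.5,231,.0325),('jar',320,214,.1),('seal',322.5,213,.122),('phone',397,223,.009),('vit',262,143,.11),('mug',167,155,.09),('purple',187,271,.03),('yel',327,276,.12)]:
    print(n,onz(T,u,v,z))
for n,u,v,z in [('cap ',361,246,.046),('seal',235.5,180,.122)]:
    print(n,onz(S,u,v,z))
E
```

```text
cap top [0.4605008  0.24863697 0.0325    ]
jar [ 0.51041195 -0.10456823  0.1       ]
seal [ 0.50996782 -0.10888042  0.122     ]
phone [ 0.50378346 -0.3462018   0.009     ]
vit [0.70568165 0.06188407 0.11      ]
mug [0.66829834 0.33017956 0.09      ]
purple [0.34555263 0.2662237  0.03      ]
yel [ 0.34231926 -0.12274372  0.12      ]
cap  [0.4659926  0.24872857 0.046     ]
seal [ 0.52110971 -0.10217645  0.122     ]
```

View pics/c1.png

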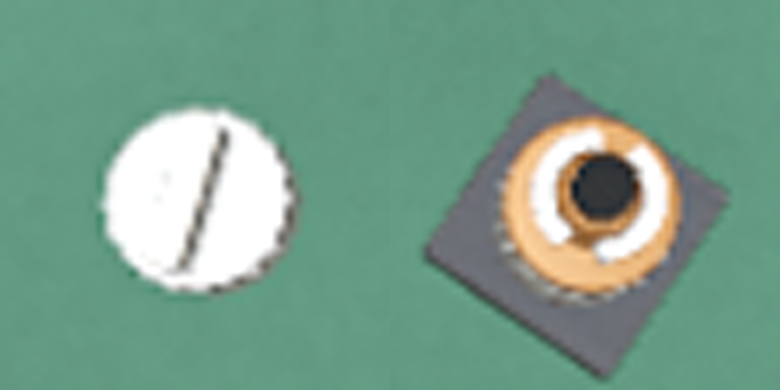

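View pics/c2.png

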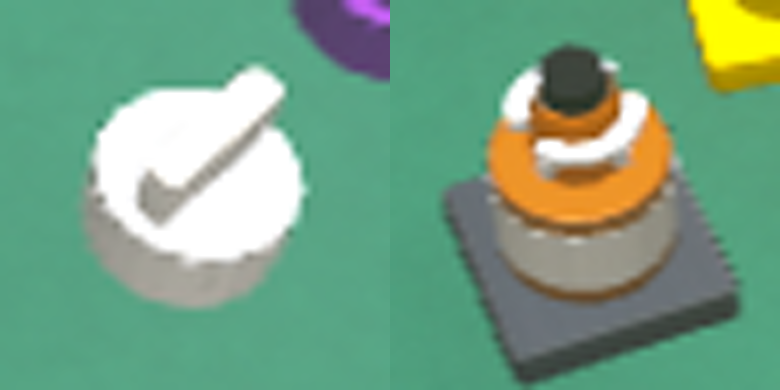

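The crops confirm both choices. The white cap's wing and the amber jar's collar notches (upper right and lower left in the top view) are visible. Next I work out the hover pose for a close wrist view of the jar.

```bash
cat >> h.py <<'E'
from scipy.spatial.transform import Rotation as Ro
def toolR(s): return Ro.from_rotvec(s['orientation']).as_matrix()
def delta(s,X,yaw):
    """shift in tool axes mm (from current), turn az so that tool y axis direction is at yaw (mod pi), tool stays vertical"""
    R=toolR(s); d=R.T@(np.array(X)-s['tool_pos'])*1000
    y0=np.arctan2(R[1,1],R[0,1]); dy=(yaw-y0+np.pi/2)%np.pi-np.pi/2
    return d, -dy   # tool z down: +az = clockwise from above
E
python3 - <<'E'
from h import *
s=robot.read_state();R=toolR(s);print(np.round(R,4))
W=load('wrist0');c=-W['R'].T@W['t'];print('cam',c,'in tool',R.T@(c-s['tool_pos']), 'fwd in tool',R.T@W['R'][2],'right',R.T@W['R'][0])
print(s['q'])
E
```

```text
[[ 9.597e-01  2.810e-01 -3.000e-04]
 [ 2.810e-01 -9.597e-01  1.400e-03]
 [ 1.000e-04 -1.400e-03 -1.000e+00]]
cam [ 0.23937289 -0.55421154  0.38402344] in tool [ 0.07396706 -0.00065372 -0.15219347] fwd in tool [-2.62552597e-01 -4.92676319e-06  9.64917683e-01] right [1.52930146e-04 9.99999987e-01 4.67179438e-05]
[-1.37138191e+00  1.30999200e-01  1.48903214e+00  3.26869248e-06
  1.52299879e+00 -8.53998948e-02]
```

Request:
step_arm:
  targets:
    - {"tx": 15,"ty": -12,"tz": 0}
    - {"tx": 30,"ty": -26,"tz": 0}
    - {"tx": 32,"ty": -28,"tz": 3}
    - {"tx": 32,"ty": -28,"tz": 3}
    - {"tx": 32,"ty": -28,"tz": 3}
    - {"tx": 32,"ty": -28,"tz": 3}
    - {"tx": 32,"ty": -28,"tz": 3}
    - {"tx": 32,"ty": -28,"tz": 3}
    - {"tx": 32,"ty": -28,"tz": 4}
    - {"tx": 32,"ty": -28,"tz": 4}
    - {"tx": 32,"ty": -28,"tz": 4}
    - {"tx": 32,"ty": -28,"tz": 4}
    - {"tx": 30,"ty": -24,"tz": 4}
    - {"tx": 16,"ty": -12,"tz": 2}
    - {"tx": 0}
    - {"tx": 0}
    - {"tx": 0}

```text
schema error: expected keys tx, ty, tz, ax, ay, az, grip
```

```bash
python3 - <<'E'
from h import *
s=robot.read_state();print(s['t'],s['tool_pos'],s['orientation'],s['q'],s['force'])
snap('wrist','w1')
E
```

```text
0.15 [ 0.1685265  -0.57540758  0.23181988] [-3.10837025e+00 -4.45670695e-01  1.23475355e-04] [-1.37138191e+00  1.30999200e-01  1.48903214e+00  3.26869248e-06
  1.52299879e+00 -8.53998948e-02] [-0.0382904  -0.71215969  0.03171229]
```

View pics/w1.png

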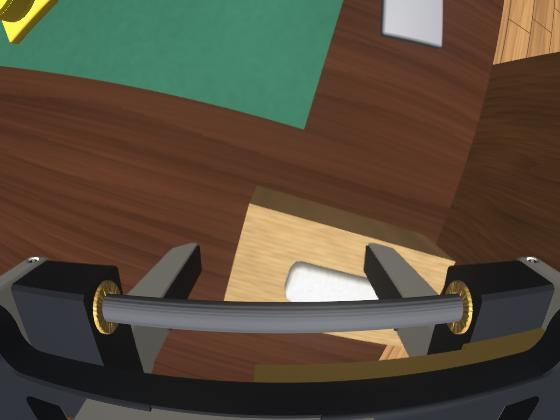

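The call was refused because every row needs all seven keys, and the arm has not moved.

Request:
step_arm:
  targets:
    - {"tx": 15,"ty": -12,"tz": 0,"ax": 0,"ay": 0,"az": 0,"grip": 0}
    - {"tx": 30,"ty": -26,"tz": 0,"ax": 0,"ay": 0,"az": 0,"grip": 0}
    - {"tx": 32,"ty": -28,"tz": 3,"ax": 0,"ay": 0,"az": 0,"grip": 0}
    - {"tx": 32,"ty": -28,"tz": 3,"ax": 0,"ay": 0,"az": 0,"grip": 0}
    - {"tx": 32,"ty": -28,"tz": 3,"ax": 0,"ay": 0,"az": 0,"grip": 0}
    - {"tx": 32,"ty": -28,"tz": 3,"ax": 0,"ay": 0,"az": 0,"grip": 0}
    - {"tx": 32,"ty": -28,"tz": 3,"ax": 0,"ay": 0,"az": 0,"grip": 0}
    - {"tx": 32,"ty": -28,"tz": 3,"ax": 0,"ay": 0,"az": 0,"grip": 0}
    - {"tx": 32,"ty": -28,"tz": 4,"ax": 0,"ay": 0,"az": 0,"grip": 0}
    - {"tx": 32,"ty": -28,"tz": 4,"ax": 0,"ay": 0,"az": 0,"grip": 0}
    - {"tx": 32,"ty": -28,"tz": 4,"ax": 0,"ay": 0,"az": 0,"grip": 0}
    - {"tx": 32,"ty": -28,"tz": 4,"ax": 0,"ay": 0,"az": 0,"grip": 0}
    - {"tx": 30,"ty": -24,"tz": 4,"ax": 0,"ay": 0,"az": 0,"grip": 0}
    - {"tx": 16,"ty": -12,"tz": 2,"ax": 0,"ay": 0,"az": 0,"grip": 0}
    - {"tx": 0,"ty": 0,"tz": 0,"ax": 0,"ay": 0,"az": 0,"grip": 0}
    - {"tx": 0,"ty": 0,"tz": 0,"ax": 0,"ay": 0,"az": 0,"grip": 0}
    - {"tx": 0,"ty": 0,"tz": 0,"ax": 0,"ay": 0,"az": 0,"grip": 0}

```text
t: 1.9
tool_pos: [0.4631, -0.1214, 0.1926]
orientation: [3.11, 0.445, -0.001]
force: [0.4, -0.4, 0.2]
opening: 0.0931
```

```bash
python3 - <<'E'
from h import *
s=robot.read_state();print(s['t'],s['tool_pos'],s['orientation'],s['q'],s['force'])
snap('wrist','w1')
E
```

```text
1.9 [ 0.46313679 -0.12136638  0.19264784] [ 3.10972509e+00  4.44671021e-01 -5.23640659e-04] [-3.63153813e-01 -1.81113443e-01  1.86758087e+00 -3.70181937e-04
  1.45530284e+00  9.23623497e-01] [ 0.36225306 -0.44130546  0.20101703]
```

View pics/w1.png

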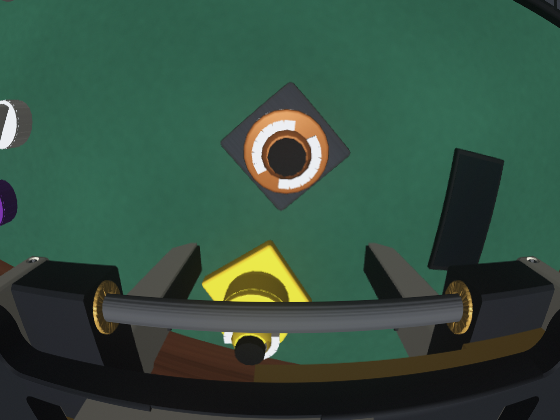

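The view shows the amber jar at (287,152) with its white collar. The notches are at about (305,127) and (268,178), and the yellow jar is at (255,300), between the fingers but well below them. Next I measure the jar's centre and the notch angle.

```bash
python3 - <<'E'
from h import *
W=load('w1');f=W['frame'];hsv=cv2.cvtColor(f,cv2.COLOR_BGR2HSV)
win=np.zeros(f.shape[:2],np.uint8);cv2.circle(win,(287,152),44,255,-1)
m=((hsv[...,1]<70)&(hsv[...,2]>150)&(win>0)).astype(np.uint8)
print(m.sum())
ys,xs=np.nonzero(m)
P=np.array([onz(W,x,y,.101,True) for x,y in zip(xs,ys)])[:,:2]
# outer circle fit
from scipy.optimize import least_squares
cs,_=cv2.findContours(m,cv2.RETR_EXTERNAL,cv2.CHAIN_APPROX_NONE)
C=np.vstack([c[:,0] for c in cs if len(c)>15]);Q=np.array([onz(W,x,y,.101,True) for x,y in C])[:,:2]
c0=Q.mean(0)
for it in range(4):
    r=np.hypot(*(Q-c0).T); sel=Q[(r>.0225)]
    A=np.c_[2*sel,np.ones(len(sel))];sol=np.linalg.lstsq(A,(sel**2).sum(1),rcond=None)[0];c0=sol[:2]
    print('collar',c0,np.sqrt(sol[2]+c0@c0),len(sel))
# body circle z .076
o=((hsv[...,1]>100)&(hsv[...,0]<22)&(hsv[...,2]>60)&(win>0)).astype(np.uint8)|m
o=cv2.morphologyEx(o,cv2.MORPH_CLOSE,np.ones((15,15)))
co=max(cv2.findContours(o,cv2.RETR_EXTERNAL,cv2.CHAIN_APPROX_NONE)[0],key=cv2.contourArea)[:,0]
B=np.array([onz(W,x,y,.076,True) for x,y in co])[:,:2]
(b,r)=cv2.minEnclosingCircle((B*1000).astype(np.float32));A=np.c_[2*B,np.ones(len(B))];sol=np.linalg.lstsq(A,(B**2).sum(1),rcond=None)[0]
print('body fit',sol[:2],np.sqrt(sol[2]+sol[:2]@sol[:2]),'enc',b,r)
# seal
k=((hsv[...,2]<60)&(win>0)).astype(np.uint8);cv2.imwrite('pics/m.png',np.hstack([m,o,k])*255)
# notch angles
for z in (.101,.096):
  P=np.array([onz(W,x,y,z,True) for x,y in zip(xs,ys)])[:,:2]
  for cc in (c0,):
    d=P-cc; r=np.hypot(*d.T); a=np.degrees(np.arctan2(d[:,1],d[:,0]))
    s=(r>.021)&(r<.0252); h,_=np.histogram(a[s],np.arange(-180,181,5)); print(z);print([(int(e),int(v)) for e,v in zip(np.arange(-180,180,5),h)])
k=9
cv2.imwrite('pics/jar.png',cv2.resize(f[102:202,237:337],None,fx=6,fy=6,interpolation=cv2.INTER_CUBIC))
E
```

```text
1466
collar [ 0.51321471 -0.10925373] 0.02572250299416286 172
collar [ 0.51318304 -0.1092511 ] 0.02570756753906299 173
collar [ 0.51318304 -0.1092511 ] 0.02570756753906299 173
collar [ 0.51318304 -0.1092511 ] 0.02570756753906299 173
body fit [ 0.51335524 -0.10921605] 0.03492612931840677 enc (513.39404296875, -109.29148864746094) 35.46299743652344
0.101
[(-180, 13), (-175, 14), (-170, 17), (-165, 16), (-160, 14), (-155, 14), (-150, 15), (-145, 14), (-140, 14), (-135, 14), (-130, 15), (-125, 14), (-120, 16), (-115, 15), (-110, 14), (-105, 14), (-100, 16), (-95, 15), (-90, 14), (-85, 16), (-80, 13), (-75, 15), (-70, 14), (-65, 16), (-60, 15), (-55, 14), (-50, 13), (-45, 16), (-40, 8), (-35, 0), (-30, 0), (-25, 0), (-20, 0), (-15, 0), (-10, 0), (-5, 0), (0, 14), (5, 14), (10, 17), (15, 12), (20, 16), (25, 15), (30, 15), (35, 15), (40, 15), (45, 14), (50, 16), (55, 15), (60, 16), (65, 14), (70, 15), (75, 16), (80, 16), (85, 15), (90, 14), (95, 16), (100, 13), (105, 18), (110, 15), (115, 15), (120, 14), (125, 15), (130, 15), (135, 14), (140, 6), (145, 0), (150, 0), (155, 0), (160, 0), (165, 0), (170, 0), (175, 0)]
0.096
[(-180, 12), (-175, 13), (-170, 15), (-165, 14), (-160, 13), (-155, 13), (-150, 14), (-145, 15), (-140, 12), (-135, 14), (-130, 15), (-125, 14), (-120, 12), (-115, 14), (-110, 13), (-105, 14), (-100, 15), (-95, 14), (-90, 14), (-85, 13), (-80, 15), (-75, 11), (-70, 14), (-65, 14), (-60, 16), (-55, 13), (-50, 15), (-45, 13), (-40, 5), (-35, 0), (-30, 0), (-25, 0), (-20, 0), (-15, 0), (-10, 0), (-5, 0), (0, 15), (5, 13), (10, 16), (15, 12), (20, 15), (25, 14), (30, 16), (35, 15), (40, 14), (45, 14), (50, 15), (55, 16), (60, 12), (65, 16), (70, 14), (75, 14), (80, 14), (85, 15), (90, 14), (95, 14), (100, 15), (105, 11), (110, 15), (115, 14), (120, 16), (125, 13), (130, 14), (135, 14), (140, 8), (145, 0), (150, 0), (155, 0), (160, 0), (165, 0), (170, 0), (175, 0)]
```

View pics/jar.png

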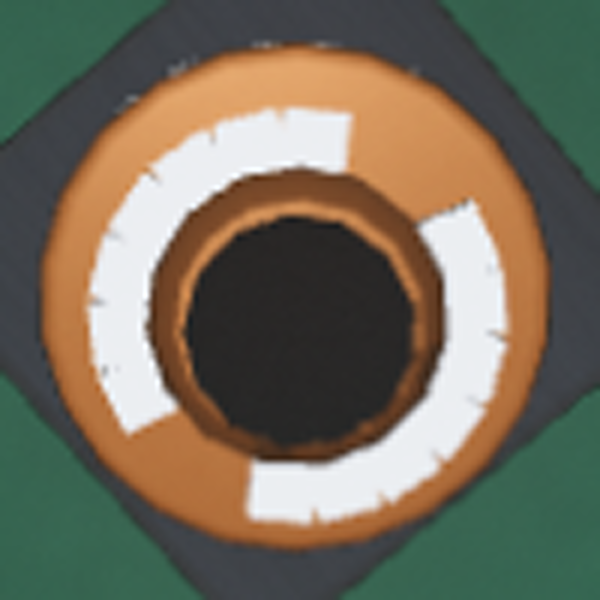

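The collar fit gives centre (0.513,-0.109) and radius 25.7 mm, against a true 26. The body fit gives the same centre with radius 35 mm. The notches span -38 to 0 degrees and 142 to 180 degrees, so their centres are at about -19 and 161 degrees. I now go to the cap and look from above.

Request:
step_arm:
  targets:
    - {"tx": 8,"ty": -18,"tz": 0,"ax": 0,"ay": 0,"az": 0,"grip": 0}
    - {"tx": 16,"ty": -36,"tz": 0,"ax": 0,"ay": 0,"az": 0,"grip": 0}
    - {"tx": 17,"ty": -38,"tz": 0,"ax": 0,"ay": 0,"az": 0,"grip": 0}
    - {"tx": 17,"ty": -38,"tz": 0,"ax": 0,"ay": 0,"az": 0,"grip": 0}
    - {"tx": 17,"ty": -38,"tz": 0,"ax": 0,"ay": 0,"az": 0,"grip": 0}
    - {"tx": 17,"ty": -38,"tz": 0,"ax": 0,"ay": 0,"az": 0,"grip": 0}
    - {"tx": 17,"ty": -38,"tz": 0,"ax": 0,"ay": 0,"az": 0,"grip": 0}
    - {"tx": 17,"ty": -38,"tz": 0,"ax": 0,"ay": 0,"az": 0,"grip": 0}
    - {"tx": 14,"ty": -33,"tz": 0,"ax": 0,"ay": 0,"az": 0,"grip": 0}
    - {"tx": 6,"ty": -14,"tz": 0,"ax": 0,"ay": 0,"az": 0,"grip": 0}
    - {"tx": 0,"ty": 0,"tz": 0,"ax": 0,"ay": 0,"az": -0.1,"grip": 0}
    - {"tx": 0,"ty": 0,"tz": 0,"ax": 0,"ay": 0,"az": -0.14,"grip": 0}
    - {"tx": 0,"ty": 0,"tz": 0,"ax": 0,"ay": 0,"az": -0.14,"grip": 0}
    - {"tx": 0,"ty": 0,"tz": 0,"ax": 0,"ay": 0,"az": -0.14,"grip": 0}
    - {"tx": 0,"ty": 0,"tz": 0,"ax": 0,"ay": 0,"az": -0.14,"grip": 0}
    - {"tx": 0,"ty": 0,"tz": 0,"ax": 0,"ay": 0,"az": -0.14,"grip": 0}
    - {"tx": 0,"ty": 0,"tz": 0,"ax": 0,"ay": 0,"az": -0.14,"grip": 0}
    - {"tx": 0,"ty": 0,"tz": 0,"ax": 0,"ay": 0,"az": -0.14,"grip": 0}
    - {"tx": 0,"ty": 0,"tz": 0,"ax": 0,"ay": 0,"az": -0.14,"grip": 0}
    - {"tx": 0,"ty": 0,"tz": 0,"ax": 0,"ay": 0,"az": -0.14,"grip": 0}

```text
t: 3.95
tool_pos: [0.5117, 0.2344, 0.1928]
orientation: [2.133, 2.306, -0.0]
force: [0.2, 0.4, 0.4]
opening: 0.0931
```

Request:
step_arm:
  targets:
    - {"tx": 0,"ty": 0,"tz": 3,"ax": 0,"ay": 0,"az": -0.14,"grip": 0}
    - {"tx": 0,"ty": 0,"tz": 3,"ax": 0,"ay": 0,"az": -0.14,"grip": 0}
    - {"tx": 0,"ty": 0,"tz": 3,"ax": 0,"ay": 0,"az": -0.14,"grip": 0}
    - {"tx": 0,"ty": 0,"tz": 3,"ax": 0,"ay": 0,"az": -0.14,"grip": 0}
    - {"tx": 0,"ty": 0,"tz": 3,"ax": 0,"ay": 0,"az": -0.14,"grip": 0}
    - {"tx": 0,"ty": 0,"tz": 3,"ax": 0,"ay": 0,"az": -0.14,"grip": 0}
    - {"tx": 0,"ty": 0,"tz": 3,"ax": 0,"ay": 0,"az": -0.14,"grip": 0}
    - {"tx": 0,"ty": 0,"tz": 3,"ax": 0,"ay": 0,"az": -0.14,"grip": 0}
    - {"tx": 0,"ty": 0,"tz": 3,"ax": 0,"ay": 0,"az": -0.1,"grip": 0}
    - {"tx": 0,"ty": 0,"tz": 3,"ax": 0,"ay": 0,"az": 0,"grip": 0}
    - {"tx": 0,"ty": 0,"tz": 0,"ax": 0,"ay": 0,"az": 0,"grip": 0}
    - {"tx": 0,"ty": 0,"tz": 0,"ax": 0,"ay": 0,"az": 0,"grip": 0}

```text
t: 5.15
tool_pos: [0.5114, 0.2355, 0.1627]
orientation: [-0.438, -3.111, 0.0]
force: [0.9, 0.4, -0.3]
opening: 0.0929
```

```bash
python3 - <<'E'
from h import *
s=robot.read_state();R=toolR(s);print(s['t'],s['tool_pos'],np.degrees(np.arctan2(R[1,0],R[0,0])),s['q'],s['force'])
snap('wrist','w2')
E
```

```text
5.15 [0.51141573 0.23553596 0.16267642] 163.95533292502034 [ 3.40587883e-01  7.43956428e-02  1.67708667e+00 -7.70384518e-05
  1.39021316e+00 -9.50162338e-01] [ 0.87951408  0.35221848 -0.27171646]
```

View pics/w2.png

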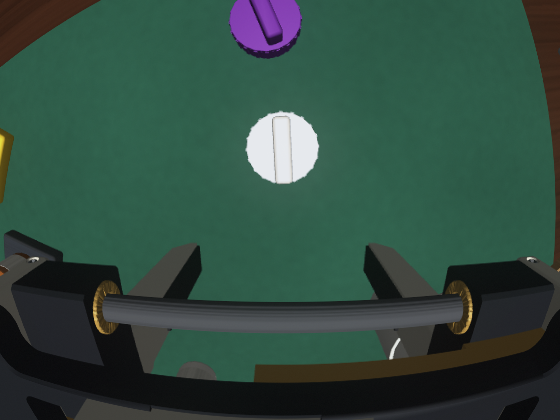

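The white cap is at (283,148), with its wing nearly vertical in the image from (282,117) to (284,183). The purple cap is at (265,20). Next I measure the cap's centre and wing direction.

```bash
python3 - <<'E'
from h import *
W=load('w2');f=W['frame']
hsv=cv2.cvtColor(f,cv2.COLOR_BGR2HSV)
win=np.zeros(f.shape[:2],np.uint8);cv2.circle(win,(283,148),50,255,-1)
m=((hsv[...,1]<60)&(hsv[...,2]>120)&(win>0)).astype(np.uint8)
co=max(cv2.findContours(m,cv2.RETR_EXTERNAL,cv2.CHAIN_APPROX_NONE)[0],key=cv2.contourArea)[:,0]
for z in (.0325,.02):
  B=np.array([onz(W,x,y,z,True) for x,y in co])[:,:2]
  A=np.c_[2*B,np.ones(len(B))];sol=np.linalg.lstsq(A,(B**2).sum(1),rcond=None)[0]
  print(z,sol[:2],np.sqrt(sol[2]+sol[:2]@sol[:2]))
g=cv2.cvtColor(f,cv2.COLOR_BGR2GRAY)[103:193,238:328]
cv2.imwrite('pics/cap.png',cv2.resize(g,None,fx=6.6,fy=6.6,interpolation=cv2.INTER_CUBIC))
E
```

```text
0.0325 [0.46172049 0.25072388] 0.03129407138636185
0.02 [0.46257695 0.25046388] 0.03267871454994317
```

View pics/cap.png

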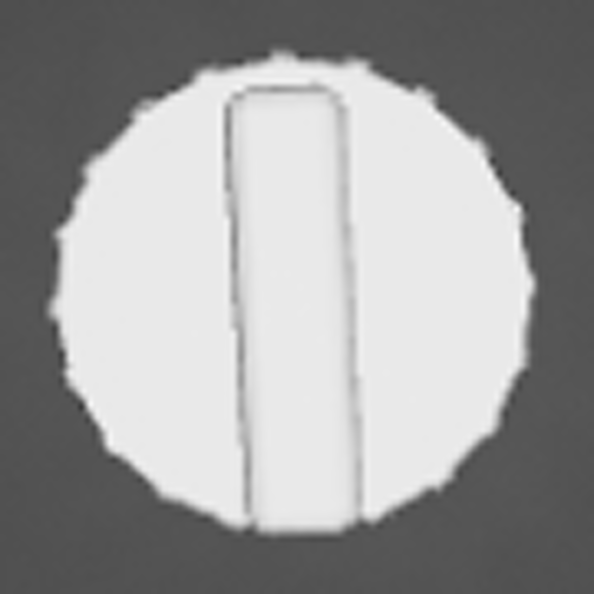

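```bash
python3 - <<'E'
from h import *
W=load('w2')
P=lambda a,b,z=.061:onz(W,238+(a+.5)/6.6-.5,103+(b+.5)/6.6-.5,z,True)[:2]
a,b,c,d=P(228,110),P(247,515),P(345,110),P(358,515)
for p,q in((a,b),(c,d)): print(np.degrees(np.arctan2(*(p-q)[::-1])))
print('mid',(a+b+c+d)/4,'thick',np.linalg.norm(a-c),np.linalg.norm(b-d), 'ends',(P(287,88)+P(303,530))/2,np.linalg.norm(P(287,88)-P(303,530)))
s=robot.read_state()
print(delta(s,[.4620,.2507,.0495],np.radians(-102.5+0)), np.degrees(np.arctan2(toolR(s)[1,0],toolR(s)[0,0])))
E
```

```text
166.4141976155012
166.002296877467
mid [0.46184467 0.25093609] thick 0.013669562733629717 0.013320622108815105 ends [0.46150095 0.25109764] 0.0528496195259894
(array([ 51.67615047,   0.71544718, 113.31041803]), np.float64(-0.06104777360463931)) 164.00221939051943
```

Request:
step_arm:
  targets:
    - {"tx": 15,"ty": 0.3,"tz": 0,"ax": 0,"ay": 0,"az": -0.038,"grip": 0}
    - {"tx": 22,"ty": 0.4,"tz": 10,"ax": 0,"ay": 0,"az": 0,"grip": 0}
    - {"tx": 15,"ty": 0.4,"tz": 20,"ax": 0,"ay": 0,"az": 0,"grip": 0}
    - {"tx": 0,"ty": 0,"tz": 25,"ax": 0,"ay": 0,"az": 0,"grip": 0}
    - {"tx": 0,"ty": 0,"tz": 25,"ax": 0,"ay": 0,"az": 0,"grip": 0}
    - {"tx": 0,"ty": 0,"tz": 20,"ax": 0,"ay": 0,"az": 0,"grip": 0}
    - {"tx": 0,"ty": 0,"tz": 8,"ax": 0,"ay": 0,"az": 0,"grip": 0}
    - {"tx": 0,"ty": 0,"tz": 0,"ax": 0,"ay": 0,"az": 0,"grip": 0}
    - {"tx": 0,"ty": 0,"tz": 0,"ax": 0,"ay": 0,"az": 0,"grip": 0}

```text
t: 6.1
tool_pos: [0.4618, 0.2503, 0.0557]
orientation: [0.375, 3.118, 0.001]
force: [-0.1, -0.1, -0.4]
opening: 0.0929
```

```bash
python3 - <<'E'
from h import *
s=robot.read_state();R=toolR(s);print(s['t'],s['tool_pos'],np.degrees(np.arctan2(R[1,0],R[0,0])),s['force'],delta(s,[.4618,.2509,.0490],0)[0])
snap('wrist','w3')
E
```

```text
6.1 [0.46183656 0.25032972 0.05566857] 166.2947981616514 [-0.05637393 -0.1277735  -0.39328235] [0.17709099 0.54059899 6.66879473]
```

View pics/w3.png

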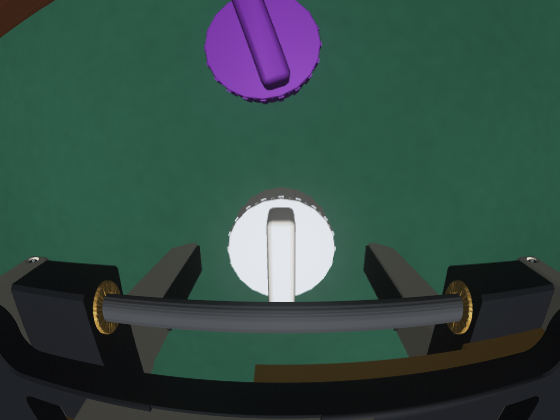

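The wing is upright in the image and centred between the fingers at about (282,250). I go down the rest and close.

Request:
step_arm:
  targets:
    - {"tx": 0,"ty": 0.5,"tz": 4,"ax": 0,"ay": 0,"az": 0,"grip": 0}
    - {"tx": 0,"ty": 0,"tz": 2.6,"ax": 0,"ay": 0,"az": 0,"grip": 0}
    - {"tx": 0,"ty": 0,"tz": 0,"ax": 0,"ay": 0,"az": 0,"grip": 255}
    - {"tx": 0,"ty": 0,"tz": 0,"ax": 0,"ay": 0,"az": 0,"grip": 255}
    - {"tx": 0,"ty": 0,"tz": 0,"ax": 0,"ay": 0,"az": 0,"grip": 255}
    - {"tx": 0,"ty": 0,"tz": 0,"ax": 0,"ay": 0,"az": 0,"grip": 255}
    - {"tx": 0,"ty": 0,"tz": 0,"ax": 0,"ay": 0,"az": 0,"grip": 255}
    - {"tx": 0,"ty": 0,"tz": 0,"ax": 0,"ay": 0,"az": 0,"grip": 255}
    - {"tx": 0,"ty": 0,"tz": 0,"ax": 0,"ay": 0,"az": 0,"grip": 255}
    - {"tx": 0,"ty": 0,"tz": 0,"ax": 0,"ay": 0,"az": 0,"grip": 255}
    - {"tx": 0,"ty": 0,"tz": 0,"ax": 0,"ay": 0,"az": 0,"grip": 255}
    - {"tx": 0,"ty": 0,"tz": 0,"ax": 0,"ay": 0,"az": 0,"grip": 255}
  squeeze: 50

```text
t: 7.35
tool_pos: [0.4613, 0.2506, 0.0481]
orientation: [0.374, 3.119, 0.0]
force: [-0.1, 0.5, -0.2]
opening: 0.0175
```

```bash
python3 - <<'E'
from h import *
s=robot.read_state();R=toolR(s);print(s['t'],s['tool_pos'],np.degrees(np.arctan2(R[1,0],R[0,0])),s['force'],s['wrist_torque'],s['opening'])
E
```

```text
7.35 [0.46130553 0.25057131 0.04805972] 166.31956207539002 [-0.1365122   0.54757302 -0.23457573] [ 0.07856902 -0.16854992  0.02247724] 0.017544226112680136
```

Request:
step_arm:
  targets:
    - {"tx": 0,"ty": 0,"tz": 0,"ax": 0,"ay": 0,"az": 0,"grip": 255}
    - {"tx": 0,"ty": 0,"tz": 0,"ax": 0,"ay": 0,"az": 0,"grip": 255}
    - {"tx": 0,"ty": 0,"tz": 0,"ax": 0,"ay": 0,"az": 0,"grip": 255}

```text
t: 7.65
tool_pos: [0.4613, 0.2506, 0.048]
orientation: [-0.374, -3.119, 0.0]
force: [0.1, -0.4, 0.4]
opening: 0.0137
```

```bash
python3 - <<'E'
from h import *
s=robot.read_state();R=toolR(s);print(s['t'],s['tool_pos'],np.degrees(np.arctan2(R[1,0],R[0,0])),s['force'],s['wrist_torque'],s['opening'])
E
```

```text
7.65 [0.46125637 0.2505512  0.04802897] 166.31828600642635 [ 0.05960028 -0.37525191  0.44605751] [-0.04932439 -0.14526923  0.01170059] 0.013694436683246707
```

The grip is good: the opening is 13.7 mm on the 14 mm wing, so rim z = TCP z − 0.0480. I lift and carry the cap to a place where the wrist camera sees the jar beyond it.

Request:
step_arm:
  targets:
    - {"tx": 0,"ty": 0,"tz": -5,"ax": 0,"ay": 0,"az": 0,"grip": 255}
    - {"tx": 0,"ty": 0,"tz": -20,"ax": 0,"ay": 0,"az": 0,"grip": 255}
    - {"tx": 0,"ty": 0,"tz": -35,"ax": 0,"ay": 0,"az": 0,"grip": 255}
    - {"tx": 0,"ty": 0,"tz": -40,"ax": 0,"ay": 0,"az": 0,"grip": 255}
    - {"tx": 0,"ty": 0,"tz": -40,"ax": 0,"ay": 0,"az": 0,"grip": 255}
    - {"tx": 0,"ty": 0,"tz": -20,"ax": 0,"ay": 0,"az": 0,"grip": 255}
    - {"tx": -10,"ty": -17,"tz": 0,"ax": 0,"ay": 0,"az": 0,"grip": 255}
    - {"tx": -20,"ty": -32,"tz": 0,"ax": 0,"ay": 0,"az": 0,"grip": 255}
    - {"tx": -22,"ty": -35,"tz": 0,"ax": 0,"ay": 0,"az": 0,"grip": 255}
    - {"tx": -22,"ty": -35,"tz": 0,"ax": 0,"ay": 0,"az": 0,"grip": 255}
    - {"tx": -22,"ty": -35,"tz": 0,"ax": 0,"ay": 0,"az": 0,"grip": 255}
    - {"tx": -22,"ty": -35,"tz": 0,"ax": 0,"ay": 0,"az": 0,"grip": 255}
    - {"tx": -22,"ty": -35,"tz": 0,"ax": 0,"ay": 0,"az": 0,"grip": 255}
    - {"tx": -22,"ty": -35,"tz": 0,"ax": 0,"ay": 0,"az": 0,"grip": 255}
    - {"tx": -22,"ty": -35,"tz": 0,"ax": 0,"ay": 0,"az": 0,"grip": 255}
    - {"tx": -20,"ty": -32,"tz": 0,"ax": 0,"ay": 0,"az": 0,"grip": 255}
    - {"tx": -12,"ty": -19,"tz": 0,"ax": 0,"ay": 0,"az": 0.05,"grip": 255}
    - {"tx": 0,"ty": 0,"tz": 0,"ax": 0,"ay": 0,"az": 0.042,"grip": 255}
    - {"tx": 0,"ty": 0,"tz": 0,"ax": 0,"ay": 0,"az": 0,"grip": 255}
    - {"tx": 0,"ty": 0,"tz": 0,"ax": 0,"ay": 0,"az": 0,"grip": 255}

```text
t: 9.65
tool_pos: [0.5894, -0.1355, 0.2081]
orientation: [-0.515, -3.099, -0.0]
force: [0.7, -0.2, -0.2]
opening: 0.0134
```

```bash
python3 - <<'E'
from h import *
s=robot.read_state();R=toolR(s);print(s['t'],s['tool_pos'],np.degrees(np.arctan2(R[1,0],R[0,0])),s['force'],s['wrist_torque'],s['opening'],s['q'])
snap('wrist','w4')
E
```

```text
9.65 [ 0.58942457 -0.13550854  0.20811718] 161.1219573913108 [ 0.6964603  -0.15199149 -0.24195421] [ 0.06595144 -0.11824095 -0.05214227] 0.013363366301441804 [-3.10837440e-01  1.55318206e-01  1.50564905e+00  1.77925559e-04
  1.48084089e+00 -1.55216575e+00]
```

View pics/w4.png

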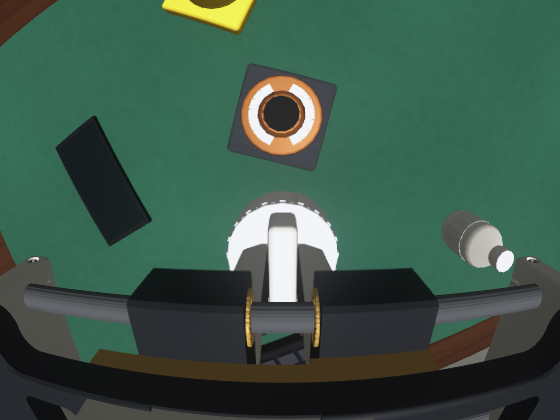

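The cap is in hand at (282,245), and the jar is ahead at (282,115) with its notches vertical in the image, in line with the wing. I measure the jar from this view, together with the held wing.

```bash
cat > jm.py <<'E'
from h import *
def jar(W,cx,cy,rad,z=.101):
    f=W['frame'];hsv=cv2.cvtColor(f,cv2.COLOR_BGR2HSV)
    win=np.zeros(f.shape[:2],np.uint8);cv2.circle(win,(cx,cy),rad,255,-1)
    m=((hsv[...,1]<70)&(hsv[...,2]>140)&(win>0)).astype(np.uint8)
    cs,_=cv2.findContours(m,cv2.RETR_EXTERNAL,cv2.CHAIN_APPROX_NONE)
    C=np.vstack([c[:,0] for c in cs if len(c)>15]);Q=np.array([onz(W,x,y,z,True) for x,y in C])[:,:2]
    c0=Q.mean(0)
    for it in range(5):
        r=np.hypot(*(Q-c0).T); sel=Q[(r>.0225)]
        A=np.c_[2*sel,np.ones(len(sel))];sol=np.linalg.lstsq(A,(sel**2).sum(1),rcond=None)[0];c0=sol[:2]
    print('collar',c0,np.sqrt(sol[2]+c0@c0))
    ys,xs=np.nonzero(m);P=np.array([onz(W,x,y,z,True) for x,y in zip(xs,ys)])[:,:2]-c0
    r=np.hypot(*P.T);a=np.sort(np.degrees(np.arctan2(P[:,1],P[:,0]))[(r>.021)&(r<.0255)])
    a=np.r_[a,a[0]+360];g=np.diff(a)
    for i in np.argsort(g)[-2:]: print('gap',a[i],a[i+1],'mid',(a[i]+a[i+1])/2)
    o=((hsv[...,1]>100)&(hsv[...,0]<22)&(hsv[...,2]>60)&(win>0)).astype(np.uint8)|m
    o=cv2.morphologyEx(o,cv2.MORPH_CLOSE,np.ones((15,15)))
    co=max(cv2.findContours(o,cv2.RETR_EXTERNAL,cv2.CHAIN_APPROX_NONE)[0],key=cv2.contourArea)[:,0]
    B=np.array([onz(W,x,y,.076,True) for x,y in co])[:,:2]
    A=np.c_[2*B,np.ones(len(B))];sol=np.linalg.lstsq(A,(B**2).sum(1),rcond=None)[0]
    print('body',sol[:2],np.sqrt(sol[2]+sol[:2]@sol[:2]))
E
python3 - <<'E'
from jm import *
W=load('w4');jar(W,282,115,43)
jar(load('w1'),287,152,44)
g=cv2.cvtColor(W['frame'],cv2.COLOR_BGR2GRAY)
for r in (225,235,250,260): print(r,[int(x) for x in g[r,255:312]])
E
```

```text
collar [ 0.51329145 -0.10925457] 0.025780973017891166
gap -37.76786178686893 0.010653464671872491 mid -18.878604161098526
gap 142.35285997730992 180.5711227877315 mid 161.4619913825207
body [ 0.51325046 -0.10927564] 0.034903104761505405
collar [ 0.51318304 -0.1092511 ] 0.02570756753906299
gap -36.96959686385753 0.6765063096844928 mid -18.14654527708652
gap 141.9782611206581 180.48515205867324 mid 161.23170658966566
body [ 0.51335524 -0.10921605] 0.03492612931840677
225 [245, 245, 245, 245, 245, 245, 245, 245, 245, 245, 245, 245, 240, 185, 104, 107, 108, 109, 111, 117, 116, 116, 116, 116, 116, 116, 116, 116, 116, 116, 116, 116, 116, 116, 116, 116, 115, 110, 110, 109, 109, 159, 237, 245, 245, 245, 245, 245, 245, 245, 245, 245, 245, 245, 245, 245, 245]
235 [245, 245, 245, 245, 245, 245, 245, 245, 245, 245, 245, 242, 212, 175, 227, 232, 237, 241, 244, 245, 245, 245, 245, 245, 245, 245, 245, 245, 245, 245, 245, 245, 245, 245, 245, 245, 245, 244, 242, 239, 235, 216, 197, 245, 245, 245, 245, 245, 245, 245, 245, 245, 245, 245, 245, 245, 245]
250 [95, 94, 96, 95, 95, 96, 95, 95, 96, 96, 96, 92, 79, 158, 220, 231, 236, 240, 244, 245, 245, 245, 245, 245, 245, 245, 245, 245, 245, 245, 245, 245, 245, 245, 245, 245, 245, 243, 241, 239, 233, 196, 99, 73, 95, 97, 96, 97, 96, 97, 97, 97, 96, 96, 95, 95, 95]
260 [93, 93, 93, 93, 94, 94, 94, 95, 95, 94, 91, 52, 63, 144, 213, 230, 235, 240, 243, 245, 245, 245, 245, 245, 245, 245, 245, 245, 245, 245, 245, 245, 245, 245, 245, 245, 245, 243, 241, 238, 231, 184, 89, 52, 70, 92, 95, 95, 96, 96, 95, 96, 96, 95, 94, 94, 94]
```

Both views agree: jar at (0.5133,−0.1093), notches at 161.3 degrees, tool at 161.1, and the held wing centred at column 282. I move above the jar and descend to just above the collar.

Request:
step_arm:
  targets:
    - {"tx": 10,"ty": 0,"tz": 0,"ax": 0,"ay": 0,"az": 0,"grip": 255}
    - {"tx": 25,"ty": 0,"tz": 0,"ax": 0,"ay": 0,"az": 0,"grip": 255}
    - {"tx": 25,"ty": 0,"tz": 0,"ax": 0,"ay": 0,"az": 0,"grip": 255}
    - {"tx": 15,"ty": 0,"tz": 0,"ax": 0,"ay": 0,"az": 0,"grip": 255}
    - {"tx": 6,"ty": 0,"tz": 0,"ax": 0,"ay": 0,"az": 0,"grip": 255}
    - {"tx": 0,"ty": 0,"tz": 10,"ax": 0,"ay": 0,"az": 0,"grip": 255}
    - {"tx": 0,"ty": 0,"tz": 15,"ax": 0,"ay": 0,"az": 0,"grip": 255}
    - {"tx": 0,"ty": 0,"tz": 10,"ax": 0,"ay": 0,"az": 0,"grip": 255}
    - {"tx": 0,"ty": 0,"tz": 5,"ax": 0,"ay": 0,"az": 0,"grip": 255}
    - {"tx": 0,"ty": 0,"tz": 0,"ax": 0,"ay": 0,"az": 0,"grip": 255}
    - {"tx": 0,"ty": 0,"tz": 0,"ax": 0,"ay": 0,"az": 0,"grip": 255}

```text
t: 10.8
tool_pos: [0.513, -0.1095, 0.1678]
orientation: [-0.517, -3.098, -0.0]
force: [0.7, -0.1, -0.8]
opening: 0.0135
```

```bash
cat > st.py <<'E'
from h import *
s=robot.read_state();R=toolR(s)
print('t',s['t'],'pos',np.round(s['tool_pos'],4),'rim z',round((s['tool_pos'][2]-.048)*1000,2),'yaw',round(np.degrees(np.arctan2(R[1,0],R[0,0])),2),'F',np.round(s['force'],2),'M',np.round(s['wrist_torque'],2),s['opening'],'dTool',np.round(delta(s,[.5129,-.1092,.153],0)[0],2),'q6',s['q'][5])
E
python3 st.py
```

```text
t 10.8 pos [ 0.513  -0.1095  0.1678] rim z 119.85 yaw 161.04 F [ 0.74 -0.09 -0.77] M [ 0.05 -0.17 -0.02] 0.013470519617410626 dTool [ 0.24  0.26 14.85] q6 -1.548017809965489
```

Request:
step_arm:
  targets:
    - {"tx": 0.2,"ty": 0.2,"tz": 4,"ax": 0,"ay": 0,"az": 0,"grip": 255}
    - {"tx": 0,"ty": 0,"tz": 4,"ax": 0,"ay": 0,"az": 0,"grip": 255}
    - {"tx": 0,"ty": 0,"tz": 4,"ax": 0,"ay": 0,"az": 0,"grip": 255}
    - {"tx": 0,"ty": 0,"tz": 4,"ax": 0,"ay": 0,"az": 0,"grip": 255}
    - {"tx": 0,"ty": 0,"tz": 2,"ax": 0,"ay": 0,"az": 0,"grip": 255}
    - {"tx": 0,"ty": 0,"tz": 2,"ax": 0,"ay": 0,"az": 0,"grip": 255}
    - {"tx": 0,"ty": 0,"tz": 0,"ax": 0,"ay": 0,"az": 0,"grip": 255}
    - {"tx": 0,"ty": 0,"tz": 0,"ax": 0,"ay": 0,"az": 0,"grip": 255}

```text
t: 11.6
tool_pos: [0.5129, -0.1092, 0.1481]
orientation: [0.517, 3.099, -0.0]
force: [0.7, 0.3, -1.3]
opening: 0.014
```

```bash
python3 st.py; python3 -c "
from h import *
c=snap('scene','s5');cv2.imwrite('pics/s5c.png',cv2.resize(c['frame'][130:240,170:310],None,fx=5,fy=5,interpolation=cv2.INTER_CUBIC))"
```

```text
t 11.6 pos [ 0.5129 -0.1092  0.1481] rim z 100.12 yaw 161.05 F [ 0.71  0.33 -1.3 ] M [ 0.03 -0.14  0.01] 0.013983108113486088 dTool [-0.03 -0.02 -4.88] q6 -1.5475726056851256
```

View pics/s5c.png

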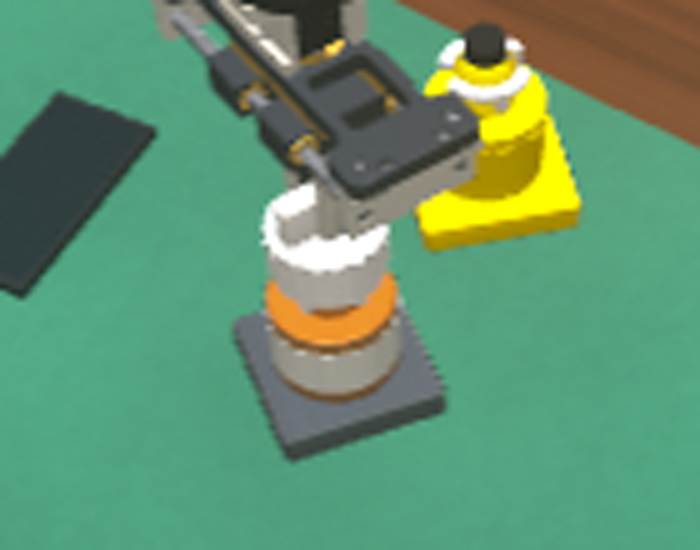

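The cap sits over the collar, centred and level, with no contact. I go down 6 mm, past the level where the lugs would rest on top of the collar (rim 96 mm), checking force.

Request:
step_arm:
  targets:
    - {"tx": 0,"ty": 0,"tz": 1.5,"ax": 0,"ay": 0,"az": 0,"grip": 255}
    - {"tx": 0,"ty": 0,"tz": 1.5,"ax": 0,"ay": 0,"az": 0,"grip": 255}
    - {"tx": 0,"ty": 0,"tz": 1.5,"ax": 0,"ay": 0,"az": 0,"grip": 255}
    - {"tx": 0,"ty": 0,"tz": 1.5,"ax": 0,"ay": 0,"az": 0,"grip": 255}
    - {"tx": 0,"ty": 0,"tz": 0,"ax": 0,"ay": 0,"az": 0,"grip": 255}

```text
t: 12.15
tool_pos: [0.5126, -0.1091, 0.1417]
orientation: [-0.517, -3.098, -0.0]
force: [-0.4, 0.2, -0.6]
opening: 0.0141
```

```bash
python3 st.py
```

```text
t 12.15 pos [ 0.5126 -0.1091  0.1417] rim z 93.67 yaw 161.05 F [-0.43  0.23 -0.6 ] M [ 0.01 -0.1   0.03] 0.014117574841768682 dTool [-3.100e-01  1.000e-02 -1.133e+01] q6 -1.5476351295534796
```

There is no resistance at rim 93.7, so the lugs are in the notches. I keep pressing towards rim ≈ 82.7, watching the spring force.

Request:
step_arm:
  targets:
    - {"tx": 0,"ty": 0,"tz": 1.5,"ax": 0,"ay": 0,"az": 0,"grip": 255}
    - {"tx": 0,"ty": 0,"tz": 1.5,"ax": 0,"ay": 0,"az": 0,"grip": 255}
    - {"tx": 0,"ty": 0,"tz": 1.5,"ax": 0,"ay": 0,"az": 0,"grip": 255}
    - {"tx": 0,"ty": 0,"tz": 1.5,"ax": 0,"ay": 0,"az": 0,"grip": 255}
    - {"tx": 0,"ty": 0,"tz": 0,"ax": 0,"ay": 0,"az": 0,"grip": 255}

```text
t: 12.65
tool_pos: [0.513, -0.1092, 0.1362]
orientation: [0.517, 3.098, -0.0]
force: [-1.5, -0.8, 3.4]
opening: 0.0137
```

```bash
python3 st.py
```

```text
t 12.65 pos [ 0.513  -0.1092  0.1362] rim z 88.2 yaw 161.05 F [-1.48 -0.79  3.39] M [0.04 0.1  0.01] 0.013696349618936728 dTool [  0.06  -0.   -16.8 ] q6 -1.5476199105768442
```

Request:
step_arm:
  targets:
    - {"tx": 0,"ty": 0,"tz": 1.5,"ax": 0,"ay": 0,"az": 0,"grip": 255}
    - {"tx": 0,"ty": 0,"tz": 1.5,"ax": 0,"ay": 0,"az": 0,"grip": 255}
    - {"tx": 0,"ty": 0,"tz": 1.5,"ax": 0,"ay": 0,"az": 0,"grip": 255}
    - {"tx": 0,"ty": 0,"tz": 0.8,"ax": 0,"ay": 0,"az": 0,"grip": 255}
    - {"tx": 0,"ty": 0,"tz": 0,"ax": 0,"ay": 0,"az": 0,"grip": 255}
    - {"tx": 0,"ty": 0,"tz": 0,"ax": 0,"ay": 0,"az": 0,"grip": 255}

```text
t: 13.25
tool_pos: [0.513, -0.1092, 0.1313]
orientation: [0.517, 3.098, -0.0]
force: [-2.9, 0.5, 7.2]
opening: 0.014
```

```bash
python3 st.py
```

```text
t 13.25 pos [ 0.513  -0.1092  0.1313] rim z 83.3 yaw 161.05 F [-2.93  0.46  7.16] M [0.12 0.4  0.03] 0.013967503280255346 dTool [ 1.20e-01 -1.00e-02 -2.17e+01] q6 -1.5475881112878271
```

Request:
step_arm:
  targets:
    - {"tx": 0.4,"ty": 0,"tz": 0.7,"ax": 0,"ay": 0,"az": 0,"grip": 255}
    - {"tx": 0,"ty": 0,"tz": 0,"ax": 0,"ay": 0,"az": 0,"grip": 255}
    - {"tx": 0,"ty": 0,"tz": 0,"ax": 0,"ay": 0,"az": 0,"grip": 255}

```text
t: 13.55
tool_pos: [0.513, -0.1092, 0.1308]
orientation: [0.517, 3.097, -0.0]
force: [-1.9, 0.4, 7.9]
opening: 0.0138
```

```bash
python3 st.py
```

```text
t 13.55 pos [ 0.513  -0.1092  0.1308] rim z 82.84 yaw 161.05 F [-1.93  0.41  7.94] M [0.14 0.23 0.02] 0.013824788533341582 dTool [  0.05   0.   -22.16] q6 -1.547568807702233
```

The rim is at 82.8, inside the 81.5 to 83.5 window, with a force of about 8 N. I start the clockwise turn (az positive) in a small part and check.

Request:
step_arm:
  targets:
    - {"tx": 0,"ty": 0,"tz": 0,"ax": 0,"ay": 0,"az": 0.06,"grip": 255}
    - {"tx": 0,"ty": 0,"tz": 0,"ax": 0,"ay": 0,"az": 0.06,"grip": 255}
    - {"tx": 0,"ty": 0,"tz": 0,"ax": 0,"ay": 0,"az": 0.06,"grip": 255}
    - {"tx": 0,"ty": 0,"tz": 0,"ax": 0,"ay": 0,"az": 0.06,"grip": 255}
    - {"tx": 0,"ty": 0,"tz": 0,"ax": 0,"ay": 0,"az": 0.06,"grip": 255}
    - {"tx": 0,"ty": 0,"tz": 0,"ax": 0,"ay": 0,"az": 0,"grip": 255}

```text
t: 14.15
tool_pos: [0.5135, -0.1095, 0.1312]
orientation: [0.977, 2.983, -0.0]
force: [0.2, -0.5, 7.9]
opening: 0.0138
```

```bash
python3 st.py
```

```text
t 14.15 pos [ 0.5135 -0.1095  0.1312] rim z 83.16 yaw 143.73 F [ 0.15 -0.49  7.89] M [-0.02 -0.07 -0.03] 0.013796594194731627 dTool [  0.59  -0.13 -21.84] q6 -1.245409649274024
```

Request:
step_arm:
  targets:
    - {"tx": 0,"ty": 0,"tz": 0.4,"ax": 0,"ay": 0,"az": 0.06,"grip": 255}
    - {"tx": 0,"ty": 0,"tz": 0,"ax": 0,"ay": 0,"az": 0.06,"grip": 255}
    - {"tx": 0,"ty": 0,"tz": 0,"ax": 0,"ay": 0,"az": 0.06,"grip": 255}
    - {"tx": 0,"ty": 0,"tz": 0,"ax": 0,"ay": 0,"az": 0.06,"grip": 255}
    - {"tx": 0,"ty": 0,"tz": 0,"ax": 0,"ay": 0,"az": 0.06,"grip": 255}
    - {"tx": 0,"ty": 0,"tz": 0,"ax": 0,"ay": 0,"az": 0.06,"grip": 255}
    - {"tx": 0,"ty": 0,"tz": 0,"ax": 0,"ay": 0,"az": 0,"grip": 255}

```text
t: 14.85
tool_pos: [0.5136, -0.1095, 0.1308]
orientation: [1.495, 2.76, 0.001]
force: [0.0, -0.2, 7.2]
opening: 0.0137
```

```bash
python3 st.py
```

```text
t 14.85 pos [ 0.5136 -0.1095  0.1308] rim z 82.83 yaw 123.11 F [ 0.   -0.16  7.17] M [ 0.   -0.12 -0.07] 0.013693753508597691 dTool [  0.57  -0.34 -22.18] q6 -0.8854249911407732
```

Request:
step_arm:
  targets:
    - {"tx": 0,"ty": 0,"tz": 0,"ax": 0,"ay": 0,"az": 0.06,"grip": 255}
    - {"tx": 0,"ty": 0,"tz": 0,"ax": 0,"ay": 0,"az": 0.06,"grip": 255}
    - {"tx": 0,"ty": 0,"tz": 0,"ax": 0,"ay": 0,"az": 0.06,"grip": 255}
    - {"tx": 0,"ty": 0,"tz": 0,"ax": 0,"ay": 0,"az": 0.06,"grip": 255}
    - {"tx": 0,"ty": 0,"tz": 0,"ax": 0,"ay": 0,"az": 0.06,"grip": 255}
    - {"tx": 0,"ty": 0,"tz": 0,"ax": 0,"ay": 0,"az": 0,"grip": 255}

```text
t: 15.45
tool_pos: [0.5136, -0.1095, 0.1308]
orientation: [1.891, 2.505, 0.001]
force: [-0.1, -0.9, 7.7]
opening: 0.0137
```

```bash
python3 st.py
```

```text
t 15.45 pos [ 0.5136 -0.1095  0.1308] rim z 82.83 yaw 105.92 F [-0.1  -0.93  7.68] M [-0.13 -0.03  0.01] 0.01367978929691309 dTool [  0.44  -0.52 -22.17] q6 -0.5854089855682533
```

Request:
step_arm:
  targets:
    - {"tx": 0,"ty": 0,"tz": 0,"ax": 0,"ay": 0,"az": 0.03,"grip": 255}
    - {"tx": 0,"ty": 0,"tz": 0,"ax": 0,"ay": 0,"az": 0.03,"grip": 255}
    - {"tx": 0,"ty": 0,"tz": 0,"ax": 0,"ay": 0,"az": 0.03,"grip": 255}
    - {"tx": 0,"ty": 0,"tz": 0,"ax": 0,"ay": 0,"az": 0.025,"grip": 255}
    - {"tx": 0,"ty": 0,"tz": 0,"ax": 0,"ay": 0,"az": 0,"grip": 255}

```text
t: 15.95
tool_pos: [0.5127, -0.1096, 0.1307]
orientation: [2.031, 2.395, -0.0]
force: [-3.1, -0.2, 9.4]
opening: 0.0134
```

```bash
python3 st.py
```

```text
t 15.95 pos [ 0.5127 -0.1096  0.1307] rim z 82.67 yaw 99.41 F [-3.13 -0.2   9.35] M [-0.19  0.74  0.17] 0.013380435995316114 dTool [  0.3    0.22 -22.33] q6 -0.4718180633508397
```

Request:
step_arm:
  targets:
    - {"tx": 0,"ty": 0,"tz": 0,"ax": 0,"ay": 0,"az": 0.02,"grip": 255}
    - {"tx": 0,"ty": 0,"tz": 0,"ax": 0,"ay": 0,"az": 0,"grip": 255}

```text
t: 16.15
tool_pos: [0.5126, -0.1096, 0.1307]
orientation: [2.054, 2.375, -0.001]
force: [-5.2, -0.2, 10.0]
opening: 0.0136
```

```bash
python3 st.py
```

```text
t 16.15 pos [ 0.5126 -0.1096  0.1307] rim z 82.68 yaw 98.29 F [-5.22 -0.18 10.02] M [-0.15  0.93  0.38] 0.013576430690059954 dTool [  0.31   0.33 -22.32] q6 -0.4522587878855196
```

Torque (0.38 N m) and side force are rising together at about 63 degrees past the notches, so this is the stop. I let the cap come up 3.2 mm while still gripped and see whether the lugs hold it.

Request:
step_arm:
  targets:
    - {"tx": 0,"ty": 0,"tz": -1,"ax": 0,"ay": 0,"az": 0,"grip": 255}
    - {"tx": 0,"ty": 0,"tz": -1,"ax": 0,"ay": 0,"az": 0,"grip": 255}
    - {"tx": 0,"ty": 0,"tz": -1.2,"ax": 0,"ay": 0,"az": 0,"grip": 255}
    - {"tx": 0,"ty": 0,"tz": 0,"ax": 0,"ay": 0,"az": 0,"grip": 255}
    - {"tx": 0,"ty": 0,"tz": 0,"ax": 0,"ay": 0,"az": 0,"grip": 255}

```text
t: 16.65
tool_pos: [0.5124, -0.1094, 0.1328]
orientation: [2.055, 2.376, -0.001]
force: [-1.1, -3.9, 0.6]
opening: 0.0139
```

```bash
python3 st.py
```

```text
t 16.65 pos [ 0.5124 -0.1094  0.1328] rim z 84.84 yaw 98.3 F [-1.12 -3.9   0.56] M [-0.78 -0.12  0.36] 0.013870177267474849 dTool [  0.08   0.5  -20.16] q6 -0.4525933853895928
```

The cap rose to rim 84.8 and the upward force has vanished (the spring alone would give about 7 N), so something holds it: the pocket, or friction at the stop. I ease the twist slightly to tell which.

Request:
step_arm:
  targets:
    - {"tx": 0,"ty": 0,"tz": 0,"ax": 0,"ay": 0,"az": -0.015,"grip": 255}
    - {"tx": 0,"ty": 0,"tz": 0,"ax": 0,"ay": 0,"az": 0,"grip": 255}

```text
t: 16.85
tool_pos: [0.5124, -0.1092, 0.133]
orientation: [2.036, 2.392, -0.0]
force: [-1.1, -4.1, 1.9]
opening: 0.0137
```

```bash
python3 st.py
```

```text
t 16.85 pos [ 0.5124 -0.1092  0.133 ] rim z 85.0 yaw 99.2 F [-1.06 -4.14  1.93] M [-0.79  0.14  0.13] 0.013658201893486117 dTool [ -0.08   0.45 -20.  ] q6 -0.4682945462464315
```

Request:
step_arm:
  targets:
    - {"tx": 0,"ty": 0,"tz": -0.5,"ax": 0,"ay": 0,"az": 0,"grip": 255}
    - {"tx": 0,"ty": 0,"tz": -0.3,"ax": 0,"ay": 0,"az": 0,"grip": 255}
    - {"tx": 0,"ty": 0,"tz": 0,"ax": 0,"ay": 0,"az": 0,"grip": 255}

```text
t: 17.15
tool_pos: [0.5125, -0.1091, 0.1337]
orientation: [2.037, 2.392, 0.0]
force: [-0.9, -3.4, 1.1]
opening: 0.0136
```

```bash
python3 st.py;  python3 -c "
from h import *
c=snap('scene','s6');cv2.imwrite('pics/s6c.png',cv2.resize(c['frame'][140:230,180:300],None,fx=6,fy=6,interpolation=cv2.INTER_CUBIC))"
```

```text
t 17.15 pos [ 0.5125 -0.1091  0.1337] rim z 85.72 yaw 99.16 F [-0.93 -3.4   1.05] M [-0.81  0.13  0.16] 0.01360545310684902 dTool [ -0.16   0.42 -19.28] q6 -0.4675338057924543
```

View pics/s6c.png

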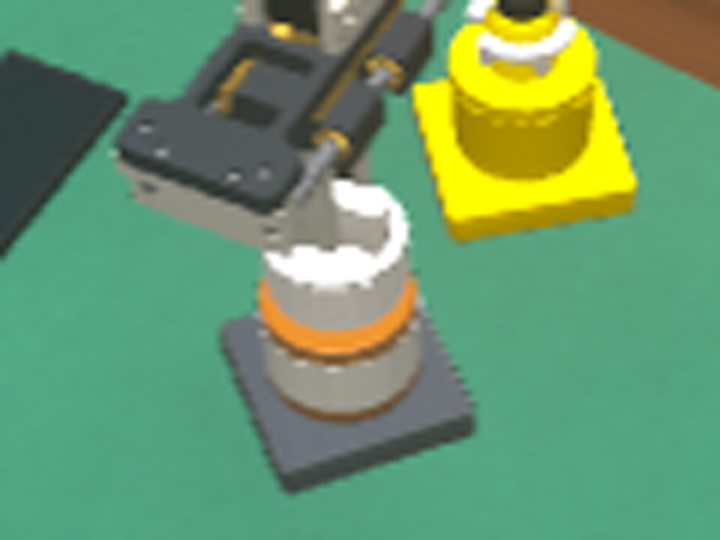

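The cap looks level on the jar. Rim is at 85.7, and the leftover is a sideways force of −3.4 N in y. I ease that with a 0.4 mm shift, and lift 0.5 mm more to test the hold.

Request:
step_arm:
  targets:
    - {"tx": -0.4,"ty": 0,"tz": 0,"ax": 0,"ay": 0,"az": 0,"grip": 255}
    - {"tx": 0,"ty": 0,"tz": -0.5,"ax": 0,"ay": 0,"az": 0,"grip": 255}
    - {"tx": 0,"ty": 0,"tz": 0,"ax": 0,"ay": 0,"az": 0,"grip": 255}

```text
t: 17.5
tool_pos: [0.5125, -0.1092, 0.134]
orientation: [-2.036, -2.392, -0.0]
force: [-0.6, -1.9, 2.3]
opening: 0.0135
```

```bash
python3 st.py
```

```text
t 17.5 pos [ 0.5125 -0.1092  0.134 ] rim z 86.05 yaw 99.17 F [-0.57 -1.9   2.33] M [-0.36  0.02  0.15] 0.013514639030547738 dTool [ -0.1    0.42 -18.95] q6 -0.46826435771916614
```

Request:
step_arm:
  targets:
    - {"tx": -0.2,"ty": 0,"tz": -0.4,"ax": 0,"ay": 0,"az": 0,"grip": 255}
    - {"tx": 0,"ty": 0,"tz": -0.4,"ax": 0,"ay": 0,"az": 0,"grip": 255}
    - {"tx": 0,"ty": 0,"tz": 0,"ax": 0,"ay": 0,"az": 0,"grip": 255}

```text
t: 17.8
tool_pos: [0.5124, -0.1092, 0.1342]
orientation: [-2.036, -2.391, -0.001]
force: [4.6, -0.1, -7.3]
opening: 0.0136
```

```bash
python3 st.py
```

```text
t 17.8 pos [ 0.5124 -0.1092  0.1342] rim z 86.15 yaw 99.18 F [ 4.62 -0.14 -7.3 ] M [-0.06 -0.93  0.18] 0.01363057810978037 dTool [ -0.08   0.48 -18.85] q6 -0.4686244725192146
```

The pull-up went to −7.3 N at rim 86.15, so the lugs hold the cap at its locked height. I relax to the neutral height and open the fingers.

Request:
step_arm:
  targets:
    - {"tx": 0,"ty": 0,"tz": 0.6,"ax": 0,"ay": 0,"az": 0,"grip": 255}
    - {"tx": 0,"ty": 0,"tz": 0,"ax": 0,"ay": 0,"az": 0,"grip": 100}
    - {"tx": 0,"ty": 0,"tz": 0,"ax": 0,"ay": 0,"az": 0,"grip": 100}
    - {"tx": 0,"ty": 0,"tz": 0,"ax": 0,"ay": 0,"az": 0,"grip": 100}
    - {"tx": 0,"ty": 0,"tz": 0,"ax": 0,"ay": 0,"az": 0,"grip": 100}
    - {"tx": 0,"ty": 0,"tz": 0,"ax": 0,"ay": 0,"az": 0,"grip": 100}
    - {"tx": 0,"ty": 0,"tz": 0,"ax": 0,"ay": 0,"az": 0,"grip": 100}

```text
t: 18.5
tool_pos: [0.5125, -0.1097, 0.1344]
orientation: [2.037, 2.392, 0.0]
force: [0.6, 0.1, -0.0]
opening: 0.055
```

```bash
python3 st.py
```

```text
t 18.5 pos [ 0.5125 -0.1097  0.1344] rim z 86.42 yaw 99.17 F [ 0.65  0.07 -0.04] M [-0.01 -0.16 -0.02] 0.054973644690254654 dTool [  0.39   0.44 -18.58] q6 -0.4686107269642596
```

Request:
step_arm:
  targets:
    - {"tx": 0,"ty": 0,"tz": -5,"ax": 0,"ay": 0,"az": 0,"grip": 100}
    - {"tx": 0,"ty": 0,"tz": -15,"ax": 0,"ay": 0,"az": 0,"grip": 100}
    - {"tx": 0,"ty": 0,"tz": -25,"ax": 0,"ay": 0,"az": 0,"grip": 100}
    - {"tx": 0,"ty": 0,"tz": -30,"ax": 0,"ay": 0,"az": 0,"grip": 100}
    - {"tx": -15,"ty": 0,"tz": -15,"ax": 0,"ay": 0,"az": 0,"grip": 100}
    - {"tx": -30,"ty": 0,"tz": 0,"ax": 0,"ay": 0,"az": 0,"grip": 100}
    - {"tx": -30,"ty": 0,"tz": 0,"ax": 0,"ay": 0,"az": 0,"grip": 100}
    - {"tx": -15,"ty": 0,"tz": 0,"ax": 0,"ay": 0,"az": 0,"grip": 100}
    - {"tx": 0,"ty": 0,"tz": 0,"ax": 0,"ay": 0,"az": 0,"grip": 100}
    - {"tx": 0,"ty": 0,"tz": 0,"ax": 0,"ay": 0,"az": 0,"grip": 100}

```text
t: 19.5
tool_pos: [0.5267, -0.198, 0.2245]
orientation: [-2.037, -2.391, -0.001]
force: [-1.5, -0.3, -0.4]
opening: 0.0566
```

```bash
python3 st.py;  python3 -c "
from h import *
snap('wrist','w7')
c=snap('scene','s7');a=cv2.resize(c['frame'][140:240,180:300],None,fx=3.3,fy=3.3,interpolation=cv2.INTER_CUBIC)
c=snap('top','t7');b=cv2.resize(c['frame'][165:265,260:380],None,fx=3.3,fy=3.3,interpolation=cv2.INTER_CUBIC)
cv2.imwrite('pics/st7.png',np.hstack([a,b]))"
```

```text
t 19.5 pos [ 0.5267 -0.198   0.2245] rim z 176.49 yaw 99.13 F [-1.48 -0.25 -0.37] M [-0.06 -0.1   0.01] 0.05660889354608751 dTool [89.85  0.43 71.56] q6 -0.610452084542383
```

View pics/w7.png

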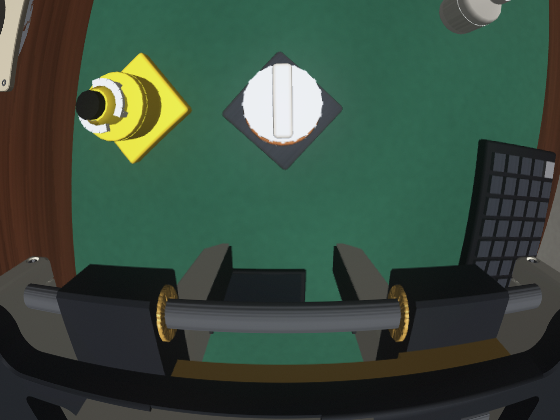

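View pics/st7.png

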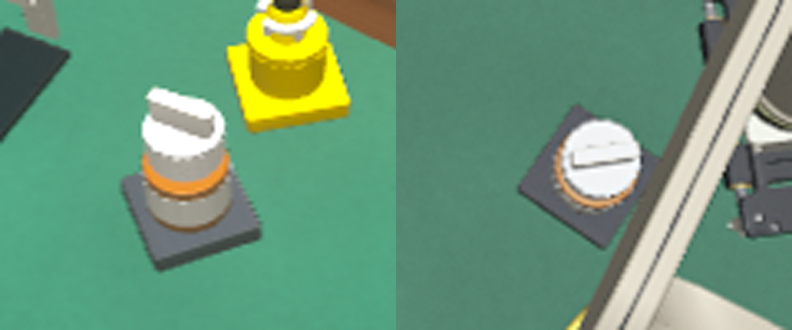

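The released cap sits level on the jar at (283,104) in the wrist view, with its wing turned. As a numeric check I use the circle fit at the locked height and the wing direction.

```bash
python3 - <<'E'
from h import *
W=load('w7');hsv=cv2.cvtColor(W['frame'],cv2.COLOR_BGR2HSV)
win=np.zeros(hsv.shape[:2],np.uint8);cv2.circle(win,(283,104),50,255,-1)
m=((hsv[...,1]<60)&(hsv[...,2]>150)&(win>0)).astype(np.uint8)
m=cv2.morphologyEx(m,cv2.MORPH_OPEN,np.ones((3,3)))
co=max(cv2.findContours(m,cv2.RETR_EXTERNAL,cv2.CHAIN_APPROX_NONE)[0],key=cv2.contourArea)[:,0]
for z in (.1165,.1185,.1255):
  B=np.array([onz(W,x,y,z,True) for x,y in co])[:,:2]
  A=np.c_[2*B,np.ones(len(B))];sol=np.linalg.lstsq(A,(B**2).sum(1),rcond=None)[0]
  print(z,sol[:2],np.sqrt(sol[2]+sol[:2]@sol[:2]))
# triangulate the skirt-top circle centre: scene contour of white vs prediction
S=load('s7');hs=cv2.cvtColor(S['frame'],cv2.COLOR_BGR2HSV)
ang=np.linspace(0,2*np.pi,73)
ms=((hs[...,1]<45)&(hs[...,2]>190)).astype(np.uint8)
n,l,st,_=cv2.connectedComponentsWithStats(ms)
for i in range(1,n):
    x,y,w,h,a=st[i]
    if 215<x+w/2<255 and 150<y+h/2<215 and a>60: print('scene bbox',st[i])
for z in (.1165,.1185,.1255):
    C=np.array([.5133,-.1093,z]);p=np.array([proj(S,C+.031*np.array([np.cos(t),np.sin(t),0])) for t in ang]);print(z,'pred skirt-top disc x',p[:,0].min(),p[:,0].max(),'bottom row',p[:,1].max(), 'amber/rim bottom row',max(proj(S,C+np.array([.031*np.cos(t),.031*np.sin(t),-.0325]))[1] for t in ang))
cv2.imwrite('pics/cap7.png',np.hstack([cv2.resize(W['frame'][54:154,233:333],None,fx=4,fy=4,interpolation=cv2.INTER_CUBIC),cv2.resize(S['frame'][160:210,210:260],None,fx=8,fy=8,interpolation=cv2.INTER_CUBIC)]))
E
```

```text
0.1165 [ 0.51333502 -0.10781065] 0.03134433386117928
0.1185 [ 0.51335682 -0.10794499] 0.031103586496517323
0.1255 [ 0.51343311 -0.10841519] 0.03026097072019231
scene bbox [223 167  25  22 292]
0.1165 pred skirt-top disc x 223.47395256398016 247.09870065046056 bottom row 187.4042534974819 amber/rim bottom row 195.3286116391114
0.1185 pred skirt-top disc x 223.40484971643258 247.06581318463148 bottom row 186.9035242508749 amber/rim bottom row 194.85223433399946
0.1255 pred skirt-top disc x 223.1613157544527 246.9499121462184 bottom row 185.13864531124233 amber/rim bottom row 193.17347714331558
```

View pics/cap7.png

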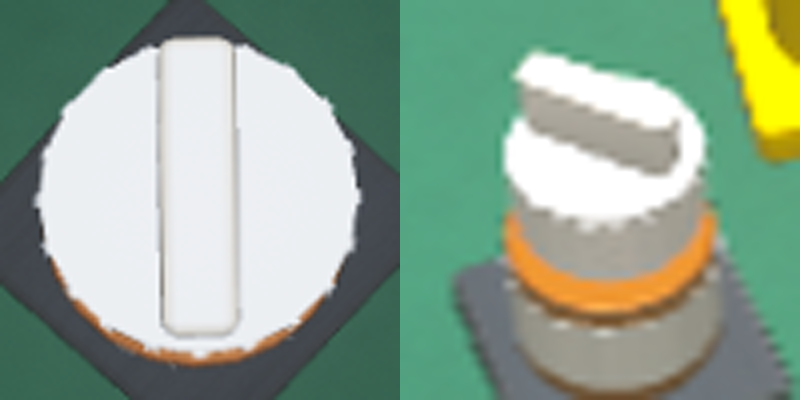

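The radius at the locked height fits (31.1 mm against 31). The centre is within about 1.5 mm, and the rim row of about 195 in the scene view matches locked, not sprung up. I hand in.

```bash
python3 - <<'E'
from h import *
print(robot.read_state()['t']);print(robot.close_job());print(robot.read_state()['t'])
E
```

```text
19.65
the job is handed in; nothing more can be done
None
the job is handed in; nothing more can be done
```

I put the white cap back on the amber jar, locked it, and handed the job in at about 19.7 s; the hand-in gave no verdict.

**What I did:** The collar's notches were at about 161/−19° and the lugs dropped through them first time. I pressed the rim to about 82.8 mm (around 8 N) and turned the cap clockwise to the stop, about 63° past the notches. I then let it rise, opened the fingers and backed off.

**Last checks:**
- **Hold:** a gentle pull while still gripped met −7.3 N at rim height 86.15 mm, so the lugs hold the cap at its locked height of 86 mm.
- **Wrist view after release:** the cap looks level and sits about 1.4 mm from the jar's measured axis. Its outline fits the locked height (31.1 mm radius against 31).
- **Scene view after release:** the rim's image row matches locked or up to about 2 mm lower, not sprung up. Pixels alone cannot exclude a slightly low cap, so that rests on the pull test.

**What disagreed:**
- **Weak force while rising:** on the way up, the upward force was weaker than the spring alone should give. There was a sideways force of about 4 N, which I put down to friction at the stop. It went once I eased the twist and shifted the cap by 0.6 mm.
- **Peak force:** I saw no more than about 10 N at the wrist and 0.4 N m of twist at rest. I read these only between moves, so the peak contact force was not seen directly.
- **Other objects:** I did not re-measure the vitamin bottle, mug or phone at the end; the arm never went near them.

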